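# Shut the laser engraver and start the job

### The job

The laser engraver has been loaded and is ready to mark. With your fingertips push its work tray fully home and push the hood fully down, in either order, both gently and without slamming, and only then press the flat round start button on the control console all the way in and let it go. Grip and lift nothing: keep your fingers off the parts clamped in the tray and the underside of the hood, do not press the mushroom-headed emergency stop, and leave everything else on the bench where it is.

Things in the scene. Friction and masses are not known exactly. Their poses are not given: they have to be found in the camera images.
- engraver: white steel flatbed laser engraver with blue bands, 340 (x) x 340 (y) x 150 mm high, fixed on the bench; origin under its centre, its own -x axis faces the operator and the robot. The tray's front panel lies on its front face, 170 mm before the origin; the hood covers the front two thirds of its top, and behind the hood is a flat deck 150 mm above the bench. Its place and yaw vary
- tray (a joint): travel of the work tray: 0 = fully home, front panel against the engraver's front face, a firm stop; up to 0.1 m pulled out along the engraver's -x. Runs on slides with about 3 N of friction and stays where it is left
- tray_face (a point): point on the outer face of the tray's blue front panel, at the middle of its width and 95 mm above the bench; moves with the tray. The panel is flat and upright, 300 mm wide (engraver's y), 84 mm high (from 34 to 118 mm above the bench) and 12 mm thick, with a flush black pull cup low down on it; nothing sticks out of it. Push along the engraver's +x. The engraver's front above the panel is set back 12 mm and 150 mm high (164 mm with the hood shut)
- fixture: aluminium dowel plate with four black modules clamped in a row, on the floor of the tray just behind the front panel, its top 79 mm above the bench; origin at the engraver's origin when the tray is home. Not to be touched
- hood (a joint): angle of the hood in rad: 0 = fully down on the engraver's top, a firm stop; up to 0.95 standing open, free edge up and leaning back. Friction hinge about the engraver's y axis: it stays at any angle by itself and yields to 1 to 5 N pushed square on its outer face near the free edge
- hood_edge (a point): middle of the hood's free (front) edge, on its outer face; its x axis points from the free edge to the hinge, its z axis square out of the outer face. The hood is a flat white steel frame with an amber window, 225 mm from hinge to free edge, 330 mm wide, 14 mm thick; the frame is 35 mm wide along the free edge. This point lies 225 mm before and 14 mm above the pivot when the hood is down
- hood_pivot (a point): middle of the hood's hinge axis, on the engraver's top, 56 mm behind the engraver's origin and 150 mm above the bench
- hood_seal: black rubber seal frame on the underside of the hood, 5 mm thick, set in 14 mm from the free edge. Touching it means the hood has been gripped or lifted; not to be touched
- console: white control console with a sloped blue panel, 150 (x) x 170 (y) mm, about 60 mm high at the front and 95 mm at the back, fixed on the bench to the left or right of the engraver; origin under its centre. The panel slopes up along the console's +x by 0.2 rad. On the near half, 86 mm apart, are the flat start button (at the console's +y) and the mushroom emergency stop (at its -y); on the far half a key switch, 20 mm high, and three small lamps
- start_top (a point): centre of the top face of the start button: a flat steel round button of 28 mm diameter in a low steel ring housing; its z axis points out of the panel, tilted 0.2 rad from vertical towards the console's -x; a straight downward push also works. Moves with the button
- start (a joint): travel of the start button: 0 = out, 0.006 m = all the way in (about 5 N); springs back
- stop (a joint): travel of the emergency stop, a 40 mm mushroom head standing 30 mm above the panel: 0 = out, 0.006 m = in. Not to be pressed
- blank_tray: grey open tray 160 x 170 x 35 mm, fixed on the bench on the side of the engraver opposite the console; holds the loose modules
- module0: one of three loose black terminal modules, 70 x 30 x 63 mm, standing in the grey blank tray; origin under its centre. Bystander
- module1: one of three loose black terminal modules, 70 x 30 x 63 mm, standing in the grey blank tray; origin under its centre. Bystander
- module2: one of three loose black terminal modules, 70 x 30 x 63 mm, standing in the grey blank tray; origin under its centre. Bystander
- caliper: digital caliper flat on the bench, steel beam 200 x 16 mm, 12 mm high, lying in front of the tray; origin under the middle of its slider. Bystander
- wrench: open-ended wrench lying flat on the bench in front of the tray. Bystander
- wipes: jar with a screw cap, 66 mm across, 100 mm tall, standing on the bench; origin under its centre. Bystander
- mug: white mug, 76 mm across, 92 mm tall, standing on the bench; origin under its centre. Bystander

How it is judged (in metres and radians):
On the way, in this order (a step that is already met when the one before it is completed fails the run):
1. the tray is fully home and the hood is fully down (value of joint tray below 0.004 m and value of joint hood below 0.035 rad), for 0.2 s.
2. with both shut, the start button is pressed all the way in (all of step 1 and value of joint start above 0.0045 m), for 0.1 s.
3. the start button is let go (all of step 1 and value of joint start below 0.0015 m), for 0.1 s.
At the end, for the whole second after the job is handed in: The tray is within 4 mm of its stop, the hood within 0.035 rad (8 mm at its edge) of fully down, the start button has been pressed in at least 4.5 mm with both shut and has sprung back, the emergency stop is out, and every loose thing is within 20 mm of where it stood (all of step 3 and value of joint stop below 0.002 m and distance of each of module0, module1, module2, caliper, wrench, wipes, mug from where it was at the start of the episode below 0.02 m and velocity of joint hood below 0.05 rad/s and velocity of joint tray below 0.02 m/s); the robot touches nothing.
It fails at once if the start button was pressed while the tray or the hood was open (value of joint start above 0.003 m and not (value of joint tray below 0.008 m and value of joint hood below 0.06 rad)).
It fails at once if the emergency stop was pressed (value of joint stop above 0.003 m).
It fails at once if the parts clamped in the tray or the underside of the hood were touched: something was gripped (contact force between the fingers and fixture above 0.5 N or contact force between the fingers and hood_seal above 0.5 N).
It fails at once if the tray (faster than 0.4 m/s) or the hood (faster than 2.5 rad/s) was slammed (velocity of joint tray below -0.4 m/s or velocity of joint hood below -2.5 rad/s).
It fails at once if a bystander was moved by more than 20 mm, lifted or knocked over (distance of any of module0, module1, module2, caliper, wrench, wipes, mug from where it was at the start of the episode above 0.02 m).
It also fails if it takes over 58 s, if anything falls off the work surface, if the arm or the gripper's body presses on something with over 40 N, if the wrist force passes 120 N, or if a joint passes its speed limit or range.

### The arm

A 7-joint arm with a two-finger parallel gripper is mounted at the origin on the work surface. World frame = base frame: x ahead of the robot, y to its left, z up, the work surface at z = 0. Lengths are in mm, angles in rad, forces in N, time in s.
With the tool pointing down it reaches from about 400 to 875 mm from the base axis. Payload 19.3 kg.
Tool frame: the origin (TCP) lies at the very end of the fingers, on their centre line; the grasp point (between the pads) lies 19 mm behind it (grip_point_offset is the z of the grasp point in the tool frame, in mm); z points along the fingers, x is the direction in which the jaws open and shut, and the axes are right-handed (so a half turn about z gives the same grasp; the last joint's range is limited). The gripper opens to 85 mm and grips with 20 to 120 N. Pads are 22 mm wide; open, the fingers measure 114 mm over their backs; the gripper's body (76 mm by 85 mm) begins 54 mm behind the grasp point. The pads swing forward as they close: fully open they stand 13 mm farther back than shut.
Start: joints at [1.092, 0.521, -0.036, 1.599, 0.021, 1.021, -0.113], TCP at [248.415, -573.502, 231.291] pointing down, gripper open.
Joint ranges: [-2.91, 2.91], [-0.3, 2.13], [-1.5, 1.42], [0.17, 2.43], [-1.26, 4.41], [0.16, 1.93], [-2.52, 2.52]. Speed limits (rad/s): [1.89, 1.89, 2.39, 2.39, 3.01, 3.01, 3.01].

### API

Orientations are given as a 3x3 rotation matrix whose columns are the frame's x, y, z axes.
In Python, from workcell import movep, movel, goto_joints, open_gripper, clamp, wait, inverse_kinematics, read_state, camera, PlanningError, finish_job, grip_point_offset gives the robot as it stands. Calls block until the motion is done:
- movep(position, orientation): joint-space move of the TCP to a pose.
- movel(position, frame=None, max_speed=150, guard=None): straight line of the TCP; frame=None keeps the orientation; max_speed is the mean speed in mm/s. With guard (N) it stops when the force on the tool has changed by that much, and returns True; else False.
- goto_joints(angles): joint-space move.
- open_gripper() and clamp(): open the fingers fully, or close them until they stop; the grip force is fixed at half the most.
- wait(seconds).
- inverse_kinematics(position, orientation): joint angles nearest the present ones, or None.
- read_state(): the state.
- camera(name): name is "scene" or "top" or "wrist"; returns a dict with "image" (480x640x3 uint8, blue, green, red), "range_z" (480x640 float32, mm along the optical axis (not along the pixel's ray), 0 where there is no reading), "fx", "fy", "cx", "cy" (pixels), "cam_to_world" (4x4, takes a point from camera to world coordinates). Camera axes: x right, y up, looking along -z (the intrinsics and any distortion apply to the point x, -y, -z); pixel columns grow to the right and rows downward; lengths in mm; the calibration is good to about 2 mm. A picture is of the moment at which its call begins.
A pose or a line that the arm cannot do raises PlanningError and nothing moves.
- finish_job(): hands the job in, once; it reports no verdict.
The state is a dict: "time": time; "qpos": joint angles; "qvel": joint speeds; "joint_efforts": joint torques, N m; "eef_pos": TCP position; "tool_rot": TCP orientation; "ft_force": force on the tool from outside, world axes, zero at the start; "torque": the same for the moment, N m; "finger_gap": finger opening in mm.
Only numpy, scipy, OpenCV 4.12 (cv2) and the standard library are available. Lean on these libraries where they do the work, as an engineer would, in place of code of your own. Each camera call takes 0.05 s, during which the arm holds its last target. There are 200 camera calls.

## Working session

There is one attempt and no reset: what is moved stays moved. The work goes in short steps, each a Python script; the robot and the scene stay as the last script left them, time stands still between calls to the robot, and variables do not carry over. Pictures are saved under pics/ and viewed, about 8 in all and at most 12, crops included, and the job is handed in when it is done.

```bash
mkdir -p pics; ls
cat > h.py <<'E'
import numpy as np, cv2
from workcell import *
def snap(n,f):
    c=camera(n); cv2.imwrite('pics/'+f+'.png',c['image']); np.savez('pics/'+f+'.npz',**c); return c
def cloud(c):
    z=c['range_z']; v,u=np.mgrid[0:480,0:640]
    P=np.stack([(u-c['cx'])/c['fx']*z,-(v-c['cy'])/c['fy']*z,-z],-1)
    T=np.array(c['cam_to_world']); W=P@T[:3,:3].T+T[:3,3]; W[z<=0]=np.nan; return W
E
python3 - <<'E'
from h import *
for n in('scene','top'):
    c=snap(n,n+'1'); print({k:c[k] for k in c if k not in('image','range_z')})
a=[cv2.imread(f'pics/{n}1.png') for n in('scene','top')]
print(read_state()['time'])
E
```

```text
pics
{'fx': 595.9888697239871, 'fy': 595.9888697239871, 'cx': 316.6995955785257, 'cy': 229.99580534846623, 'cam_to_world': array([[-9.97844088e-01, -3.95173820e-02,  5.23980130e-02,
         6.52140558e+02],
       [ 6.52399710e-02, -6.84082439e-01,  7.26481220e-01,
         1.07263280e+03],
       [ 7.13592466e-03,  7.28333435e-01,  6.85185731e-01,
         1.10597213e+03],
       [ 0.00000000e+00,  0.00000000e+00,  0.00000000e+00,
         1.00000000e+00]])}
{'fx': 515.0123877879951, 'fy': 515.0123877879951, 'cx': 322.4414096651429, 'cy': 235.22275040251955, 'cam_to_world': array([[-4.83953017e-02,  9.74135792e-01, -2.20720078e-01,
         3.18300664e+02],
       [-9.98824614e-01, -4.77958751e-02,  8.05883171e-03,
         6.17843942e+00],
       [-2.69911286e-03,  2.20850656e-01,  9.75303903e-01,
         1.29200989e+03],
       [ 0.00000000e+00,  0.00000000e+00,  0.00000000e+00,
         1.00000000e+00]])}
0.1
```

View pics/scene1.png

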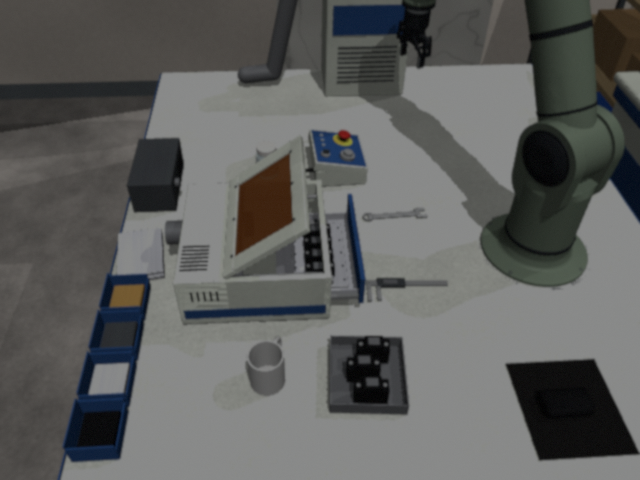

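View pics/top1.png

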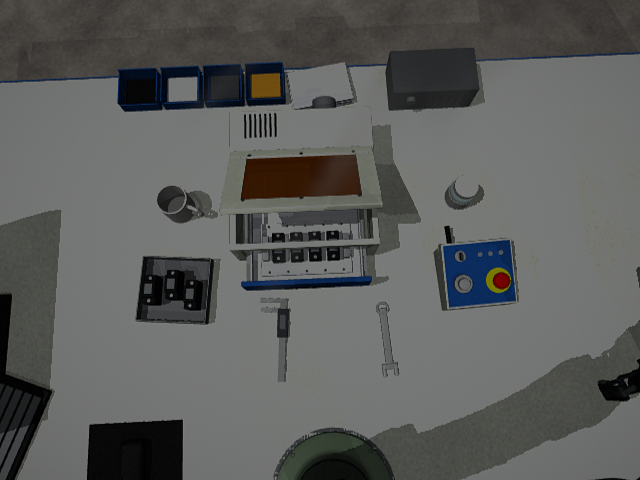

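The top view shows the hood standing open, with its free edge at about row 210. The tray is out, with its panel top from (242,286) to (371,281). The start button is at (462,284), the e-stop at (498,280), the caliper at (282,320), the wrench at (385,340), the jar at (462,190) and the mug at (175,203). Next I'll turn these into world coordinates.

Run:
```python
import sys
import numpy as np,cv2
from h import cloud
np.set_printoptions(precision=1,suppress=True)
c=dict(np.load('pics/top1.npz'));W=cloud(c);im=c['image'].astype(int)
hsv=cv2.cvtColor(c['image'],cv2.COLOR_BGR2HSV)
blue=(hsv[...,0]>100)&(hsv[...,0]<130)&(hsv[...,1]>150)
R=np.zeros((480,640),bool)
def reg(a,b,c_,d): 
    m=R.copy(); m[b:d,a:c_]=True; return m
def px(u,v): return np.nanmedian(W[v-1:v+2,u-1:u+2].reshape(-1,3),0)
# panel: top ~118
m=blue&reg(230,265,385,300); P=W[m]; P=P[~np.isnan(P[:,0])]
print('panel z pct',np.percentile(P[:,2],[5,50,95])); t=P[(P[:,2]>108)&(P[:,2]<126)]
v=np.polyfit(t[:,1],t[:,0],1); print('panel top n',len(t),'x=a*y+b',np.round(v,4),'y',t[:,1].min(),t[:,1].max(),'x resid',np.percentile(t[:,0]-np.polyval(v,t[:,1]),[2,50,98]))
# deck
m=reg(225,105,380,150); D=W[m]; D=D[np.abs(D[:,2]-150)<8]; r=cv2.minAreaRect(D[:,:2].astype(np.float32)); print('deck',r,np.median(D[:,2]))
print(cv2.boxPoints(r))
# engraver rect: front bar
m=reg(225,235,385,256); D=W[m]; D=D[np.abs(D[:,2]-150)<8]; print('bar',len(D),cv2.boxPoints(cv2.minAreaRect(D[:,:2].astype(np.float32))))
# hood plane from scene+top white frame pixels
m=reg(225,198,378,209); H=W[m]; print('hood row strip',np.nanmedian(H,0))
m=reg(218,148,384,216); H=W[m]; H=H[H[:,2]>158]; ct=H.mean(0); U,S,V=np.linalg.svd(H-ct); print('hood n',V[2],'S',S,'c',ct,'tilt',np.arccos(abs(V[2,2])),'zmax',np.percentile(H[:,2],[1,99]))
for n,u,v in[('start',462,284),('stop',498,280),('key',460,256),('jar',464,188),('mug',175,203),('cal',284,320),('calend',283,378),('cala',270,300),('wr',383,310),('wre',390,370),('con',478,296),('edgeL',225,209),('edgeR',380,204),('edgeM',300,208)]: print(n,px(u,v))
m=blue&reg(435,235,520,312); print('console',cv2.boxPoints(cv2.minAreaRect(W[m][:,:2].astype(np.float32))))
c=W[m]; c=c[~np.isnan(c[:,0])]; A=np.c_[c[:,:2],np.ones(len(c))]; print(np.round(np.linalg.lstsq(A,c[:,2],rcond=None)[0],3))
```

```text
panel z pct [ 67.9 117.1 122.2]
panel top n 696 x=a*y+b [  0.  477.1] y -109.9640863031887 188.24393172769734 x resid [-5.5 -0.   6. ]
deck ((839.6680297851562, 36.451812744140625), (340.3984375, 111.01039123535156), 88.08698272705078) 150.82399262873014
[[ 778.5 -131.8]
 [ 889.5 -135.5]
 [ 900.8  204.7]
 [ 789.9  208.4]]
bar 1066 [[ 538.4 -130.1]
 [ 574.1 -131.6]
 [ 588.1  207.2]
 [ 552.4  208.7]]
hood row strip [614.3  38.  288.6]
hood n [ 0.6 -0.   0.8] S [9274.1 6637.1  278.7] c [681.4  38.7 235.8] tilt 0.6348831249251473 zmax [165.5 295.5]
start [ 456.4 -323.4   95.9]
stop [ 461.  -404.8  103.2]
key [ 522.6 -324.   101.1]
jar [ 687.9 -351.8   99.9]
mug [713.3 373.6   6.7]
cal [399.1 100.1  14.5]
calend [261.7 107.6   7.8]
cala [450.3 133.8   8.4]
wr [ 412.  -144.7    9.5]
wre [ 267.5 -152.4   -0.8]
con [ 429.6 -364.5   69.6]
edgeL [607.4 191.  294.1]
edgeR [ 603.2 -121.1  293.8]
edgeM [602.4  40.3 293. ]
console [[ 398.3 -305.5]
 [ 416.7 -457.3]
 [ 596.3 -435.4]
 [ 577.8 -283.7]]
[  0.2   0.  -13.2]
```

```bash
cat >> h.py <<'E'
from scipy.spatial.transform import Rotation as Ro
YAW=-0.038; O=np.array([720.,37.5])
def E(x,y,z): # engraver -> world
    c,s=np.cos(YAW),np.sin(YAW); return np.array([O[0]+c*x-s*y,O[1]+s*x+c*y,z])
def tool(yaw,tilt,tx=None):
    # z down, tilted forward (+x local) by tilt; tool x along local -y or +y
    z=np.array([np.sin(tilt),0,-np.cos(tilt)]); x=np.array([0,tx or 1,0.]); y=np.cross(z,x)
    return Ro.from_euler('z',yaw).as_matrix()@np.stack([x,y,z],1)
E
python3 - <<'E'
from h import *
np.set_printoptions(precision=3,suppress=True)
c=dict(np.load('pics/top1.npz'));W=cloud(c)
hsv=cv2.cvtColor(c['image'],cv2.COLOR_BGR2HSV)
m=(hsv[...,0]>100)&(hsv[...,0]<130)&(hsv[...,1]>150)
m[:265]=0;m[300:]=0;m[:,:230]=0;m[:,385:]=0
P=W[m];t=P[(P[:,2]>112)&(P[:,2]<124)];f=np.polyfit(t[:,1],t[:,0],1);print('panel slope',f)
m=np.zeros((480,640),bool);m[148:216,218:384]=1
H=W[m];H=H[H[:,2]>158];print(np.linalg.svd(H-H.mean(0),full_matrices=False)[2][2])
s=read_state();print(s['tool_rot'])
for tx in(1,-1):
  for tilt in(0,.3,.5):
    for n,p in[('tray0',E(-290,0,97)),('tray1',E(-165,0,97)),('hood0',E(-100,0,320)),('hood1',E(-145,0,160)),('con',[456,-325,90])]:
      q=inverse_kinematics(np.array(p),tool(YAW,tilt,tx));print(tx,tilt,n,None if q is None else np.array(q))
clamp(); movep([420,-345,330],tool(0.05,0,1 if s['tool_rot'][1][0]>0 else -1))
snap('wrist','w1'); print(read_state()['time'],read_state()['finger_gap'])
E
```

```text
panel slope [  0.008 477.197]
[ 0.593 -0.004  0.805]
[[ 0.397 -0.918 -0.   ]
 [-0.918 -0.397  0.001]
 [-0.001  0.    -1.   ]]
1 0 tray0 [ 0.331  0.543 -0.744  2.173  0.62   0.646  0.678]
1 0 tray1 [ 0.378  0.725 -0.812  1.861  0.687  0.862  0.752]
1 0 hood0 [ 0.362  0.544 -0.817  1.468  0.402  1.303  1.043]
1 0 hood1 [ 0.385  0.655 -0.824  1.768  0.57   0.976  0.864]
1 0 con [ 0.964  0.686 -0.64   1.861  0.566  0.784  1.551]
1 0.3 tray0 [-0.129  0.393 -0.243  2.426  1.332  0.208 -0.107]
1 0.3 tray1 [ 0.352  0.618 -0.77   2.113  1.166  0.548  0.253]
1 0.3 hood0 [ 0.384  0.364 -0.763  1.74   0.456  0.89   0.977]
1 0.3 hood1 [ 0.315  0.498 -0.697  2.027  0.813  0.569  0.593]
1 0.3 con [ 1.084  0.618 -0.634  2.068  0.606  0.345  1.571]
1 0.5 tray0 None
1 0.5 tray1 [ 0.648  0.891 -1.276  2.255  1.749  0.966 -0.188]
1 0.5 hood0 [ 0.342  0.265 -0.685  1.917  0.581  0.608  0.834]
1 0.5 hood1 [-0.134  0.394 -0.152  2.21   1.291  0.208  0.037]
1 0.5 con [ 1.336  0.702 -0.862  2.18   1.414  0.209  0.883]
-1 0 tray0 [-0.03   0.461 -0.276  2.19   0.247  0.519 -2.103]
-1 0 tray1 [-0.087  0.597 -0.136  1.885  0.124  0.667 -1.906]
-1 0 hood0 [ 0.042  0.454 -0.303  1.486  0.14   1.223 -1.888]
-1 0 hood1 [-0.033  0.536 -0.202  1.79   0.14   0.83  -1.911]
-1 0 con [ 0.505  0.611  0.011  1.886 -0.011  0.644 -1.086]
-1 0.3 tray0 None
-1 0.3 tray1 [-0.297  0.516  0.084  2.145  0.19   0.196 -2.019]
-1 0.3 hood0 [ 0.219  0.323 -0.535  1.747  0.339  0.85  -2.07 ]
-1 0.3 hood1 [-0.082  0.424 -0.178  2.046  0.387  0.413 -2.177]
-1 0.3 con [ 0.738  0.55  -0.171  2.085 -0.266  0.267 -0.758]
-1 0.5 tray0 None
-1 0.5 tray1 [-0.235  0.51  -0.045  2.296  2.278  0.221  2.156]
-1 0.5 hood0 [ 0.356  0.268 -0.703  1.916  0.59   0.611 -2.315]
-1 0.5 hood1 None
-1 0.5 con [ 1.576  0.956 -1.278  2.171  1.517  0.591 -2.249]
2.075 -0.2303466179525939
```

View pics/w1.png

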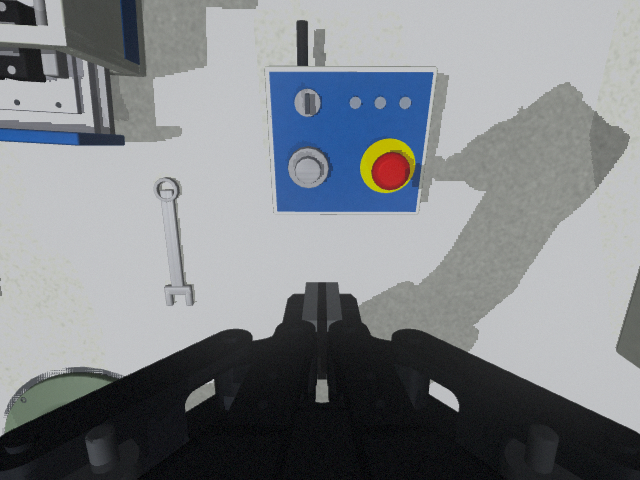

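The wrist view shows the start button at (307,168) inside its ring, the e-stop at (390,170) and the key at (307,102). The closed fingertips make a narrow tip. The two engraver yaw estimates are about -0.01 and -0.035, so I'll use -0.02. That's good enough for flat pushes.

```bash
sed -i 's/YAW=-0.038/YAW=-0.02/' h.py
cat > b.py <<'E'
from h import *
np.set_printoptions(precision=1,suppress=True)
c=dict(np.load('pics/w1.npz'));W=cloud(c);v,u=np.mgrid[0:480,0:640]
def ring(cu,cv,a,b):
    r=np.hypot(u-cu,v-cv);P=W[(r>=a)&(r<b)];return np.nanmedian(P,0),np.sum(~np.isnan(P[:,0]))
print('fx',c['fx'])
for a,b in((0,6),(6,11),(13,15),(16,18),(18,21),(23,27)):print(a,b,*ring(307.5,168,a,b))
print('stop',*ring(390,170,0,8));print('key',*ring(307,102,0,5))
print('corners',[W[v_,u_] for u_,v_ in((272,75),(430,75),(280,208),(415,208))])
m=(u>275)&(u<415)&(v>195)&(v<208)|(u>275)&(u<415)&(v>118)&(v<132)
P=W[m];P=P[~np.isnan(P[:,0])];s=np.linalg.svd(P-P.mean(0),full_matrices=False)[2][2];print('n',np.round(s,3),P.mean(0))
# grayscale profile across the button row
print(c['image'][168,280:336].sum(1)//3)
E
python3 b.py
```

```text
fx 358.146029657735
0 6 [ 461.4 -330.5   95.8] 108
6 11 [ 461.  -330.3   95.4] 269
13 15 [ 460.7 -330.3   87.8] 172
16 18 [ 460.7 -330.1   85.2] 210
18 21 [ 460.5 -330.1   84.3] 364
23 27 [ 459.9 -329.7   74. ] 624
stop [ 463.8 -414.4  103.1] 192
key [ 525.  -328.   103.4] 67
corners [array([ 548.7, -292.2,   91.6]), array([ 556.3, -446.9,   91.3]), array([ 412.7, -299.6,   64.9]), array([ 420.3, -454.6,   65.4])]
n [ 0.2  0.  -1. ] [ 466.7 -370.3   75. ]
[101 102 101 101  99 101 101  97 153 159 161 159 159 158 142 120 171 172
 168 169 170 170 165 168 165 167 165 165 164 162 161 161 163 162 162 164
 162 162 158 150  82  93 107 105 156 156 155 153 107  71  68  69  70  97
  97  99]
```

```bash
cat > hood.py <<'E'
from h import *
np.set_printoptions(precision=1,suppress=True)
R=tool(YAW,0,-1); d=11; r=212
def p(th): return E(56-r*np.cos(th)+14*np.sin(th)+d,0,150+r*np.sin(th)+14*np.cos(th))
th0=.635
movep(p(th0)+[0,0,70],R)
f0=read_state()['ft_force']
print('contact',movel(p(th0)-[0,0,15],max_speed=50,guard=2),read_state()['eef_pos'],p(th0))
z=read_state()['eef_pos'][2]
ths=np.linspace(th0,0,9)
for t in ths:
    q=p(t)
    if q[2]>z: continue
    g=movel(q,max_speed=70,guard=25); s=read_state(); print(round(t,3),g,s['eef_pos'],s['ft_force']-f0)
    if g: break
E
python3 hood.py; python3 -c "
from h import *
snap('scene','s2');print(read_state()['time'])"
```

```text
contact True [624.2  39.4 284.5] [624.6  39.4 287. ]
0.556 False [614.1  39.6 273.8] [-0.5  0.8 -0. ]
0.476 False [605.   39.8 259.6] [0.1 1.  0.7]
0.397 False [596.7  40.  244.7] [ 0.5  1.1 -0.4]
0.318 False [589.7  40.1 229.2] [-0.1  1.7  0.2]
0.238 False [584.1  40.2 213.3] [0.9 0.7 0.3]
0.159 False [579.7  40.3 197.1] [0.5 1.8 0. ]
0.079 False [576.5  40.4 180.3] [-0.   1.1  0.4]
0.0 True [575.4  40.4 164. ] [-3.7  0.4 14.7]
8.0417
```

The hood went down to z = 164.0, which is the shut height. Next is the tray.

```bash
cat > tray.py <<'E'
from h import *
np.set_printoptions(precision=1,suppress=True)
R=tool(YAW,0,-1)
p=read_state()['eef_pos']; movel(np.array(p)+[0,0,70],max_speed=150)
movep(E(-300,0,235),R); movel(E(-300,0,104),max_speed=150)
f0=read_state()['ft_force']
for x,sp in((-200,60),(-150,40)):
    g=movel(E(x,0,104),max_speed=sp,guard=20); s=read_state(); print(g,s['eef_pos'],s['ft_force']-f0)
    if g: break
print(E(-181,0,104))
E
python3 tray.py; python3 -c "
from h import *
snap('top','t3');print(read_state()['time'])"
```

```text
False [520.1  41.3 104.1] [-1.   1.   0.6]
True [530.7  41.2 103.4] [ 0.6 -0.4  0.5]
[539.   41.1 104. ]
12.7583
```

View pics/t3.png

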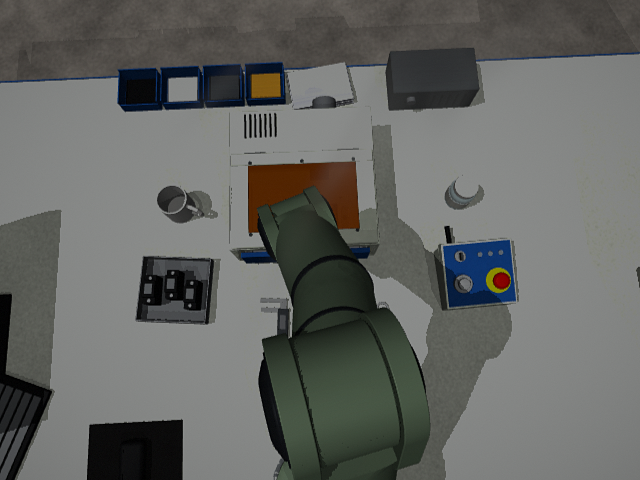

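The top view shows the hood shut and the tray nearly or fully in. The guard fired 8 mm before the expected stop with no residual force, so I'll push again to check.

Run:
```python
from h import *
np.set_printoptions(precision=1,suppress=True)
for i in range(2):
    f0=read_state()['ft_force']
    g=movel(E(-160,0,104),max_speed=25,guard=25); s=read_state(); print(g,s['eef_pos'],s['ft_force']-f0)
    if i==0: wait(.2); print(read_state()['ft_force']-f0)
R=tool(YAW,0,-1)
movel(E(-290,0,104)); movel(E(-290,0,330))
movep([400,60,420],R)
snap('wrist','w4');snap('top','t4');print(read_state()['time'])
```

```text
True [530.6  41.1 102.9] [ 1.  -0.2 -0. ]
[ 0.1 -1.6  0.6]
True [530.5  41.  102.3] [ 0.1  1.  -0.6]
16.7833
```

View pics/w4.png

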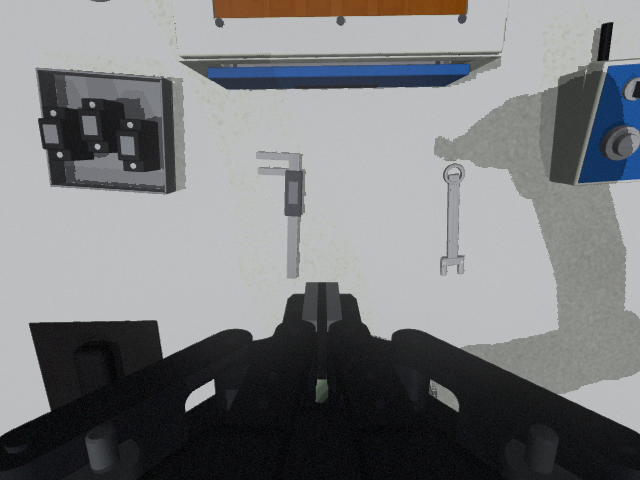

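Run:
```python
from h import *
np.set_printoptions(precision=1,suppress=True)
for n in('w4','t4'):
    c=dict(np.load(f'pics/{n}.npz'));W=cloud(c)
    hsv=cv2.cvtColor(c['image'],cv2.COLOR_BGR2HSV)
    blue=(hsv[...,0]>100)&(hsv[...,0]<130)&(hsv[...,1]>120)
    m=(abs(W[...,1]-38)<140)&(W[...,0]>450)&(W[...,0]<620)
    P=W[m&blue];P=P[P[:,2]<135]
    t=P[P[:,2]>112];print(n,'panel top x',np.percentile(t[:,0],[5,50,95]),'n',len(t),'face x(z<108)',np.median(P[P[:,2]<108][:,0]) , 'slope',np.polyfit(P[P[:,2]<108][:,1],P[P[:,2]<108][:,0],1) if (P[:,2]<108).sum()>50 else None)
    H=W[m&~blue];H=H[(H[:,2]>157)&(H[:,2]<172)];
    print(' hood edge x pct',np.percentile(H[:,0],[.5,2,5]),'hood z',np.median(H[:,2]))
    for y0 in(-80,40,150):
        k=abs(H[:,1]-y0)<15; kk=abs(P[:,1]-y0)<15
        print('  y',y0,'hoodmin x',np.percentile(H[k,0],1),'z near edge',np.median(H[k][H[k,0]<585,2]) , 'at 650',np.median(W[m&(abs(W[...,1]-y0)<15)&(W[...,0]>605)][:,2]),'panel minx',np.percentile(P[kk,0],[3,50]))
```

```text
w4 panel top x [541.9 547.2 552.4] n 2696 face x(z<108) 540.8244494464072 slope [  0.  541.4]
 hood edge x pct [554.1 554.8 555.9] hood z 163.93710719524705
  y -80 hoodmin x 553.792594164558 z near edge 164.51786529355456 at 650 nan panel minx [540.6 543.5]
  y 40 hoodmin x 554.7112295138121 z near edge 164.4208098325321 at 650 nan panel minx [542.  547.2]
  y 150 hoodmin x 555.4124680357314 z near edge 164.34293086883082 at 650 159.9831376784881 panel minx [543.1 548.3]
t4 panel top x [538.9 544.3 550.1] n 222 face x(z<108) 538.968841438113 slope [ -0.  538.8]
 hood edge x pct [551.8 552.7 555.5] hood z 162.3214350189445
  y -80 hoodmin x 551.8192312515569 z near edge 164.529760059595 at 650 161.7738856192267 panel minx [538.2 539.6]
  return _methods._mean(a, axis=axis, dtype=dtype,
  ret = ret.dtype.type(ret / rcount)
Traceback (most recent call last):
IndexError: index -1 is out of bounds for axis 0 with size 0
```

The panel's outer face is at x≈541 and the hood edge at x≈553. That 12 mm difference is the panel thickness, so the panel is against the front face and the tray is home. It also held against two pushes of about 25 N. The hood top reads 164 mm, so it's shut. Now the button.

```bash
cat > press.py <<'E'
from h import *
np.set_printoptions(precision=1,suppress=True)
R=tool(0.05,0.2,-1); n=-R[:,2]; B=np.array([461.,-330.3,95.6])
movep(B+n*120,R); movel(B+n*15)
f0=read_state()['ft_force']
g=movel(B-n*4,max_speed=15,guard=2.5); s=read_state(); print('contact',g,s['eef_pos'],(s['eef_pos']-B)@n,s['ft_force']-f0)
g=movel(B-n*11,max_speed=15,guard=20); s=read_state(); print('bottom',g,s['eef_pos'],(s['eef_pos']-B)@n,s['ft_force']-f0)
wait(.3); s=read_state(); print((s['eef_pos']-B)@n,s['ft_force']-f0); snap('scene','s5')
movel(B+n*60,max_speed=60); movel(B+n*200)
movep([330,-450,350],R)
snap('top','t6'); print(read_state()['time'])
a=cv2.imread('pics/s5.png')[100:220,250:410]; cv2.imwrite('pics/s5c.png',cv2.resize(a,None,fx=4,fy=4,interpolation=cv2.INTER_CUBIC))
E
python3 press.py
```

```text
contact True [ 461.6 -330.2   92.3] -3.399827461759235 [1.  0.3 3.4]
bottom True [ 462.3 -330.3   89.1] -6.681659463924509 [-6.4  4.9 21.5]
-6.664268048473581 [-5.6  2.9 20. ]
24.1833
```

View pics/s5c.png

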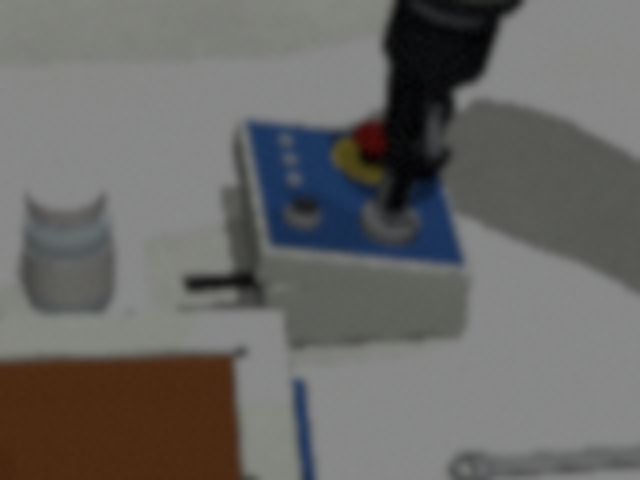

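View pics/t6.png

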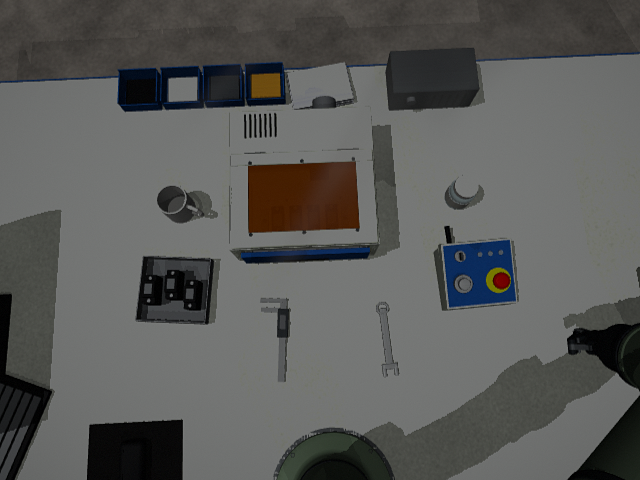

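The crop shows the fingertip on the start button, clear of the red e-stop. The top view shows the hood and tray shut, every bystander in place and the arm clear. Handing in.

```bash
python3 -c "
from h import *
a=cv2.imread('pics/top1.png');b=cv2.imread('pics/t6.png')
d=cv2.absdiff(a,b).max(2)
for n,(u,v,w,h) in dict(modules=(135,255,80,70),cal=(258,296,34,88),wr=(373,300,28,80),jar=(445,175,30,33),mug=(156,183,62,40)).items(): print(n,(d[v:v+h,u:u+w]>50).mean().round(3))
finish_job()"
```

```text
modules 0.0
cal 0.0
wr 0.0
jar 0.0
mug 0.0
the job is handed in; nothing more can be done
```

The job is handed in. With closed fingertips I pushed the hood down, pushed the tray home, then pressed the start button and let it go. The arm finished at about 24 s of the 58 s allowed and ended clear of everything; no verdict is reported.

Last checks:
- **Hood:** its top measured 164 mm at the free edge, which is the shut height, and the push ended on a firm stop.
- **Tray:** it held against two repeat pushes of about 25 N. The panel's outer face sits about 12 mm ahead of the hood edge, which matches the panel resting on the engraver's front face.
- **Start button:** the fingertip stopped firmly at about 20 N, 6.7 mm below the measured button top, and held there for 0.3 s. The last picture shows the button clear of the arm, but I didn't measure its spring-back.
- **Emergency stop and bystanders:** the emergency stop was not touched. The before and after top pictures show no change at the modules, caliper, wrench, jar or mug.

Two readings disagreed:
- **Tray stop:** it came about 8 mm earlier than I first calculated, because I had taken the panel's outer face, not its back, as 170 mm from the origin. The depth measurements settled it.
- **Engraver yaw:** estimates ranged from -0.01 to -0.04 rad. I used -0.02, which was accurate enough for these pushes.

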